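# Refit the service cover of a hand pump and prime it

## Task

The hand pump's service opening has been left open: put the loose yellow cover over it, then push in each of the cover's two blue wing studs and turn it a quarter turn clockwise until it locks and holds the cover down. Only when both studs are locked, prime the pump with three full strokes of its red-ended lever (all the way down to its stop, then all the way back up each time), and finish with the lever up. Leave the rolls, bottles, jar and spool on the table where they stand.

Things in the scene. Friction and masses are not known exactly. Their poses are not given: they have to be found in the camera images.
- pump: grey hand pump fixed to the table. Origin at table level under the centre of its service opening; z up, y along the opening's length, robot on the -x side. Base plate x -90 to +160, y -135 to +135, 10 thick. The opening is an open-topped grey box, outside 94 (x) by 194 (y), walls 6, rim 85 above the table. Lever and its block stand behind it, about x = +105 (mm)
- pump_seat (a point): centre of the opening at rim height, axes as the pump's; the seated cover's underside rests here. 75 either side of it along y, 8 to 16 below the rim, are two steel keepers with a slot 40 (along x) by 15 that takes a stud's cross-pin (mm)
- cover_handle (a point): centre of the cover's black handle bar, 70 long (cover's x), 14 wide (y), 22 high; 72 above the foot of the skirt, 48 above the cover's underside; axes as the cover's (mm)
- cover_seat (a point): centre of the underside of the cover's top sheet, 24 above the foot of the skirt, axes as the cover's. The skirt drops over the outside of the opening's walls with 2 play each side, either way round (half a turn about z makes no difference). Seated, this point lies at pump_seat (mm)
- stud_a_wing (a point): on the blue wing of stud a, 75 from the cover's centre along its +y. Wing: bar 44 long (this point's x), 12 thick (y), 24 high (point 2 above mid-height), on a round flange 38 across whose top is 14 below the point; fingertips may press on it. Stud up, the point is 37 above the cover's underside; it moves with the stud. Unlocked, the wing lies along the cover's x; locked, along its y (mm)
- stud_b_wing (a point): the same for stud b, 75 from the cover's centre along the cover's -y (mm)
- stud_a (a joint): turn of stud a, rad: 0 unlocked (as it starts), grows clockwise seen from above, 1.57 a quarter turn; its end stop is at 1.66. On the seated cover its cross-pin stands in the keeper's slot, so it turns only when it has been pushed in by at least 11 mm
- stud_a_push (a joint): how far stud a is pushed in, m: 0 up, 0.014 fully in. Its spring lifts with 8 N at 0, 15 N fully in. Let go after a quarter turn, the pin rises into a 3 mm notch under the keeper and the stud stays in at about 0.0075: locked. About 0.0105 means the pin is on a ridge short of the notch; 0, that it has sprung out
- stud_b (a joint): turn of stud b, as for stud a
- stud_b_push (a joint): how far stud b is pushed in, as for stud a
- pump_lever (a joint): pump lever, rad: 0 up (where its spring holds it, 0.6 rad above level), grows as it is pushed down, stop at 0.62 (level). At the paddle it takes about 3 N to start and 9 N at the stop; when let go it rises by itself
- paddle (a point): middle of the upper face of the lever's red paddle, 70 long (along the lever) by 40 wide by 20 thick; moves with the lever, 165 from the pivot and 10 above the lever's centre line. The lever runs from its pivot towards the pump's +y (mm)
- lever_pivot (a point): the lever's pivot, 105 above the table at x = +105, y = -100 of the pump; its axis is the pump's x; axes of this point as the pump's (mm)
- press_knob (a point): black lever knob of the fixed hand press that stands between the cover and the pump, about 55 long and 32 across; this point at its centre, 345 above the table, its top at 370, the highest thing near the work. The press reaches 270 farther back (+x) and 55 to either side of here. A fixed bench vice, 120 high, stands nearer the robot (mm)
- webbing_roll: roll of brown webbing with its axis upright, about 90 across, 50 high; origin under its centre; a bystander to be left alone (mm)
- small_bottle: small blue bottle with a white cap, 57 across, 112 high; origin under its centre; a bystander to be left alone (mm)
- jar_tacks: clear jar with a red lid, 60 across, 74 high, close to the pump's left end; origin under its centre; a bystander to be left alone (mm)
- glue_bottle: white bottle with a red nozzle, 57 across, 139 high, behind and left of the pump; origin under its centre; a bystander to be left alone (mm)
- spool_jute: wooden spool of jute twine, 48 across, 50 high, in front of the pump's right corner; origin under its centre; a bystander to be left alone (mm)
- masking_tape: roll of cream masking tape lying flat, 72 across, 22 high, in front of the pump; origin under its centre; a bystander to be left alone (mm)
- cover: loose yellow pan cover, about 0.5 kg with its studs; origin at the foot of its skirt under its centre, z up, y along its length. 116 (x) by 216 (y) over the skirt, which is 24 deep and flares: inside 98 by 198 at the top, 110 by 210 at the foot. It starts upright on its skirt at one of three places on the right (mm)

How it is judged:
On the way, in this order (a step that is already met when the one before it is completed fails the run):
1. the cover is seated over the service opening (horizontal distance between cover_seat and pump_seat below 0.007 m and z of cover_seat in the frame of pump_seat between -0.004 and 0.003 m and angle between the y axis of cover_seat and the y axis of pump_seat, either way round below 0.1 rad and angle between cover_seat's own z axis and vertical below 0.05 rad), for 0.2 s.
2. both studs are pushed in, turned and locked (all of step 1 and value of joint each of stud_a, stud_b above 1.2 rad and value of joint stud_a_push between 0.005 and 0.0095 m and value of joint stud_b_push between 0.005 and 0.0095 m), for 0.2 s.
3. stroke 1: lever down to its stop (value of joint pump_lever above 0.53 rad), for 0.03 s.
4. stroke 1: lever back up (value of joint pump_lever below 0.08 rad), for 0.03 s.
5. stroke 2: lever down to its stop (value of joint pump_lever above 0.53 rad), for 0.03 s.
6. stroke 2: lever back up (value of joint pump_lever below 0.08 rad), for 0.03 s.
7. stroke 3: lever down to its stop (value of joint pump_lever above 0.53 rad), for 0.03 s.
8. stroke 3: lever back up (value of joint pump_lever below 0.08 rad), for 0.03 s.
At the end, for the whole second after the job is handed in: Cover at rest on the opening (7 mm sideways, 0.1 rad yaw either way round, underside -4 to +3 mm from the rim, level to 0.05 rad); both studs turned over 1.2 rad and locked 5 to 9.5 mm in; lever up (under 0.08 rad) after three full strokes (beyond 0.53 rad) made after locking (all of step 2 and value of joint pump_lever below 0.08 rad and linear speed of cover below 0.01 m/s); the robot touches nothing.
It fails at once if the lever is pumped before both studs are locked (value of joint pump_lever above 0.3 rad and not (value of joint each of stud_a, stud_b above 1.2 rad and value of joint stud_a_push between 0.005 and 0.0095 m and value of joint stud_b_push between 0.005 and 0.0095 m)).
It fails at once if a roll, bottle, jar or spool is pushed more than 30 mm or knocked over (distance of any of webbing_roll, small_bottle, jar_tacks, glue_bottle, spool_jute, masking_tape from where it was at the start of the episode above 0.03 m or angle between any of webbing_roll, small_bottle, jar_tacks, glue_bottle, spool_jute, masking_tape's own z axis and vertical above 0.5 rad).
It also fails if it takes over 72 s, if anything falls off the work surface, if the arm or the gripper's body presses on something with over 40 N, if the wrist force passes 120 N, or if a joint passes its speed limit or range.

## Robot

A 7-joint arm with a two-finger parallel gripper is mounted at the origin on a cart in front of the work surface, level with it; the furniture and walls round the work are solid. World frame = base frame: x ahead of the robot, y to its left, z up, the work surface at z = 0. Lengths are in m, angles in rad, forces in N, time in s.
With the tool pointing down it reaches from about 0.35 to 0.9 m from the base axis. Payload 8.1 kg.
Tool frame: the origin (TCP) lies on the centre line of the jaws, within the pads' length; the fingertips stand 19 mm ahead of it and the grasp point (between the pads) is the TCP; y points along the fingers, x is the direction in which the jaws open and shut, and the axes are right-handed (so a half turn about y gives the same grasp; the last joint's range is limited). The gripper opens to 85 mm and grips with 20 to 120 N. Pads are 22 mm wide; open, the fingers measure 114 mm over their backs; the gripper's body (76 mm by 85 mm) begins 54 mm behind the grasp point. The pads swing forward as they close: fully open they stand 13 mm farther back than shut.
Start: joints at [-1.45, 0.434, 0.025, 1.573, -0.012, 1.134, -0.075], TCP at [0.139, 0.609, 0.25] pointing down, gripper open.
Joint ranges: [-2.62, 2.62], [-0.44, 2.09], [-1.27, 1.32], [0.08, 2.57], [-1.32, 4.46], [0.12, 2], [-2.74, 2.74]. Speed limits (rad/s): [2.22, 2.22, 3.01, 3.01, 3.14, 3.14, 3.14].

## Interface

Orientations are given as a unit quaternion [x, y, z, w].
In Python, from rig import r, vision gives the robot as it stands.
- The arm moves only by the tool carry_out, never from a script. Its argument "targets" is a list of rows, each a list of 7 numbers: the shift along the world's x, y, z in mm, then the turn, a rotation vector about the world's x, y, z in degrees, then the opening in per cent of the stroke, from 0 (shut) to 100 (fully open). A call has 1 to 20 rows; each row is the pose to reach, as a shift and turn from the pose commanded when the call began; what a row does not reach only later rows make up. A row lasts 1/10 s, in which the tool goes at most 50 mm and 8.59 degrees, less where a joint would pass 70% of its speed; a pose out of reach is approached as far as the arm can. A call with a gripper value outside its range is refused whole. The fingers move at their own pace and stop on an object; "force" is the grip in N (left out, the last holds). Time passes only in rows, so rows that repeat a pose let the fingers close. It gives the time, the measured TCP pose, the force and the opening at its end, in the units of the state.
- r.read_state(): the state, without advancing time (a new reading comes with each control period).
- vision.read_camera(name): name is "scene" or "top" or "wrist"; returns a dict with "pixels" (420x560x3 uint8, red, green, blue), "range_z" (420x560 float32, m along the optical axis (not along the pixel's ray), 0 where there is no reading), "vfov" (degrees; the focal length in pixels is half the picture's height over the tangent of half this angle, whatever the lens; pixels are square), "cx", "cy" (the principal point, pixels), "origin" and "rotation" of the camera in the world. Camera axes: x right, y down, z forward; pixel columns grow to the right and rows downward; lengths in m; the calibration is good to about 2 mm. The wrist camera is an equidistant fisheye: a pixel r from the principal point sees the ray r / f radians off the axis. A picture is of the moment at which its call begins.
- r.finish_job(): hands the job in, once; it reports no verdict.
The state is a dict: "time": time; "joint_positions": joint angles; "dq": joint speeds; "joint_torque": joint torques, N m; "eef_pos": TCP position; "orientation": TCP orientation; "wrist_force": force on the tool from outside, world axes, zero at the start; "torque": the same for the moment, N m; "width": finger opening in m.
Only numpy, scipy, OpenCV 4.12 (cv2) and the standard library are available. Lean on these libraries where they do the work, as an engineer would, in place of code of your own. Each camera call takes 0.05 s, during which the arm holds its last target. There are 200 camera calls.

## Working session

There is one attempt and no reset: what is moved stays moved. The work goes in short steps, Python scripts to look and compute and a tool call to move; the robot and the scene stay as the last step left them, time stands still between calls to the robot, and variables do not carry over. Pictures are saved under pics/ and viewed, about 8 in all and at most 12, crops included, and the job is handed in when it is done.

Besides the shell and the picture viewer there is one more tool, called after "Call:" as name(argument=value, ...), one argument or row to a line, values as JSON. carry_out: Moves the arm, as the interface text tells. Its arguments: {"type":"object","properties":{"targets":{"type":"array","items":{"type":"array","items":{"type":"number"}}},"force":{"type":"number"}},"required":["targets"]}

```bash
ls; mkdir -p pics; cat > h.py <<'E'
import numpy as np, cv2
from rig import r, vision
def cam(name):
    c=vision.read_camera(name); np.savez('last_'+name+'.npz',**{k:np.array(v) for k,v in c.items()}); return c
def load(name): return {k:v for k,v in np.load('last_'+name+'.npz').items()}
def cloud(c,name):
    h,w=c['range_z'].shape; f=h/2/np.tan(np.radians(float(c['vfov']))/2)
    u,v=np.meshgrid(np.arange(w),np.arange(h)); a=(u-c['cx'])/f; b=(v-c['cy'])/f
    if name=='wrist':
        t=np.hypot(a,b); s=np.where(t>1e-6,np.tan(np.minimum(t,1.5))/np.maximum(t,1e-9),1); a=a*s;b=b*s
    z=c['range_z']; P=np.stack([a*z,b*z,z],-1)
    R=np.array(c['rotation']); 
    return P@R.T+np.array(c['origin'])
def save(c,n): cv2.imwrite('pics/'+n,cv2.cvtColor(c['pixels'],cv2.COLOR_RGB2BGR))
E
python3 - <<'E'
from h import *
for n in ('scene','top'):
    c=cam(n); save(c,n+'1.png'); print(n,c['origin'],np.array(c['rotation']).shape,c['vfov'])
s=r.read_state(); print(s)
E
```

```text
pics
scene [-0.45996139 -0.88509307  1.01269456] (4,) 44.437255387446996
top [0.29489224 0.05727111 1.55243789] (4,) 54.472982947024995
{'time': 0.1, 'joint_positions': array([-1.44962638,  0.435143  ,  0.02495962,  1.5740162 , -0.01161975,
        1.1340241 , -0.07507858]), 'dq': array([-8.06364190e-04, -1.62415903e-03, -5.56956080e-04, -1.69436235e-03,
        5.31343711e-05, -9.95250361e-04,  8.21449823e-04]), 'joint_torque': array([ 3.60144797e-03, -6.71755886e+01,  1.02846220e+00, -3.16902208e+01,
        1.58277625e-02,  7.22603480e-03,  8.52038227e-06]), 'eef_pos': array([0.13863016, 0.60897884, 0.24960677]), 'orientation': array([ 0.55305661,  0.44066088, -0.4414104 , -0.5523615 ]), 'wrist_force': array([-0.12092168, -0.97307457,  0.56540255]), 'torque': array([-0.00077037,  0.06161332,  0.03765943]), 'width': 0.08526100232293661}
```

```bash
sed -i "s/R=np.array(c\['rotation'\]);/from scipy.spatial.transform import Rotation; R=Rotation.from_quat(c['rotation']).as_matrix()/" h.py
python3 - <<'E'
from h import *
from scipy.spatial.transform import Rotation as Ro
print(Ro.from_quat(r.read_state()['orientation']).as_matrix().round(3))
c=load('top');P=cloud(c,'top'); hsv=cv2.cvtColor(c['pixels'],cv2.COLOR_RGB2HSV)
print(np.nanpercentile(P[...,2],[5,25,50,75]))
for n,lo,hi in(('yellow',(20,120,100),(35,255,255)),('blue',(100,120,60),(125,255,255)),('red',(0,150,80),(6,255,255))):
    m=cv2.inRange(hsv,lo,hi); k,l,st,ce=cv2.connectedComponentsWithStats(m)
    for i in range(1,k):
        if st[i,4]>25:
            q=P[(l==i)&(c['range_z']>0)]; print(n,st[i],np.median(q,0).round(3),q.min(0).round(3),q.max(0).round(3))
E
```

```text
[[ 0.222 -0.    -0.975]
 [ 0.975 -0.001  0.222]
 [-0.001 -1.    -0.   ]]
[-7.46895904e-01 -5.98810289e-01  4.61958353e-04  8.54837373e-02]
yellow [73 24  6  7 29] [1.146 0.767 0.235] [1.14  0.753 0.226] [1.16  0.773 0.245]
yellow [  0  57  46  36 856] [1.068 1.068 0.057] [0.817 0.788 0.045] [1.151 1.16  0.44 ]
yellow [ 310  189   60   39 1404] [ 0.501 -0.155  0.027] [ 0.438 -0.272 -0.007] [ 0.581 -0.054  0.087]
yellow [172 203   6   6  31] [0.529 0.452 0.071] [0.517 0.44  0.012] [0.542 0.476 0.076]
yellow [378 247   8   8  29] [ 0.343 -0.302  0.055] [ 0.328 -0.314  0.044] [ 0.354 -0.292  0.06 ]
yellow [368 251  15  13 105] [ 0.318 -0.276  0.056] [ 0.297 -0.302  0.033] [ 0.34  -0.256  0.065]
blue [302  48  10  11  92] [ 1.115 -0.061  0.062] [ 1.091 -0.078  0.053] [ 1.138 -0.041  0.072]
blue [ 76  85  22  25 119] [1.006 0.838 0.019] [0.932 0.782 0.008] [1.036 0.869 0.028]
blue [282 124  28  10  89] [ 0.825 -0.006  0.013] [ 0.808 -0.06   0.002] [0.847 0.045 0.023]
blue [359 197   5  11  34] [ 0.519 -0.237  0.068] [ 0.5   -0.244  0.055] [ 0.538 -0.231  0.074]
blue [320 204   4  11  32] [
[... 171 characters left out ...]
 14 150] [1.108 0.123 0.074] [ 1.081e+00  9.900e-02 -1.000e-03] [1.167 0.151 0.081]
red [242  61   7   9  43] [1.04  0.178 0.124] [1.029 0.166 0.111] [1.058 0.189 0.144]
red [273  68  24  17 321] [1.039 0.026 0.031] [ 1.003 -0.017  0.019] [1.075 0.075 0.043]
red [164 126  28  21 320] [0.801 0.449 0.033] [0.765 0.4   0.023] [0.845 0.505 0.042]
red [399 155  10  23 126] [ 0.657 -0.412  0.025] [ 0.617 -0.426 -0.003] [ 0.706 -0.403  0.041]
red [167 181  22  19 216] [0.559 0.404 0.211] [ 0.526  0.373 -0.005] [0.63 0.5  0.23]
red [147 224   8   8  49] [0.442 0.519 0.125] [0.43  0.51  0.113] [0.456 0.537 0.145]
red [179 243  15  15 173] [0.362 0.407 0.074] [ 0.337  0.381 -0.003] [0.389 0.444 0.081]
```

View pics/top1.png

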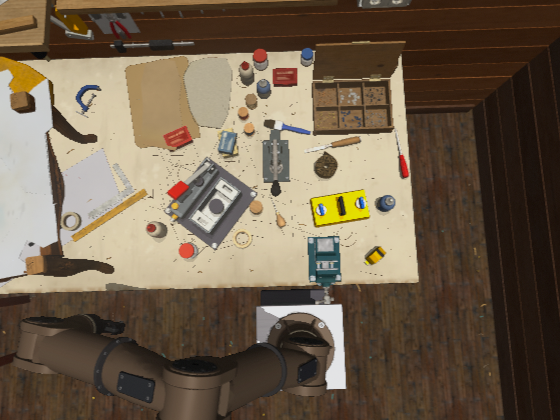

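View pics/scene1.png

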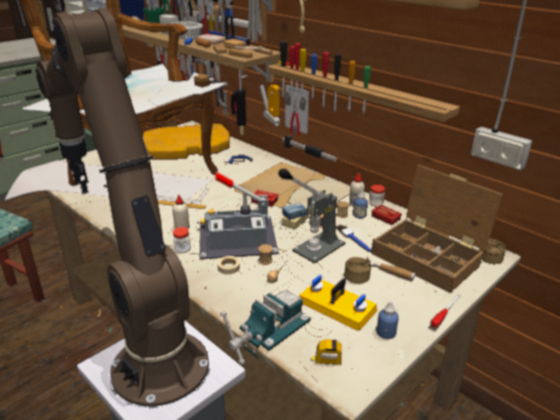

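Call:
carry_out(
  targets=[
    [0,0,50,0,0,0,100],
    [0,0,100,0,0,0,100],
    [0,0,150,0,0,5,100],
    [30,-40,200,0,0,10,100],
    [60,-80,200,0,0,15,100],
    [90,-110,200,0,0,20,100],
    [120,-150,200,0,0,20,100],
    [150,-185,200,0,0,20,100],
    [180,-220,200,0,0,20,100],
    [210,-250,200,0,0,20,100],
    [240,-285,200,0,0,20,100],
    [261,-309,200,0,0,20,100],
    [261,-309,200,0,0,20,100],
    [261,-309,200,0,0,20,100],
  ],
)

```text
time: 1.5
eef_pos: [0.3999, 0.2999, 0.4501]
orientation: [-0.468, -0.53, 0.53, 0.468]
wrist_force: [-1.0, 0.8, -0.0]
width: 0.0851
```

```bash
python3 - <<'E'
from h import *
c=cam('wrist'); save(c,'w1.png'); t=cam('top')
P=cloud(c,'wrist'); s=r.read_state(); print(s['joint_positions'],s['eef_pos'],s['wrist_force'],c['origin'],c['vfov'])
for n,C in(('wrist',c),('top',t)):
    P=cloud(C,n); z=P[...,2]; ok=(C['range_z']>0)
    print(n,'table',np.median(z[ok&(abs(z)<.01)]))
    m=ok&(abs(z-.085)<.006)&(abs(P[...,0]-.47)<.17)&(abs(P[...,1]-.28)<.17)
    k,l,st,ce=cv2.connectedComponentsWithStats(m.astype(np.uint8),connectivity=8)
    i=1+np.argmax(st[1:,4]); q=P[l==i]; print(st[i],np.median(q[:,2]),cv2.minAreaRect((q[:,:2]*1000).astype(np.float32)))
    m=ok&(z>.32)&(z<.38)&(P[...,0]>.4)&(abs(P[...,1]-.05)<.15)
    if m.any(): print('knob',m.sum(),P[m].mean(0))
E
```

```text
[-0.92757319  0.11851966  0.20186414  1.52328079 -0.0242628   1.50277639
  0.97222635] [0.39890388 0.3013464  0.45003393] [-0.523576    0.32922537 -0.16046376] [0.32521032 0.29149614 0.57346544] 65.70646984690485
wrist table -0.00012444664086919133
[ 212  179  123  116 1344] 0.08431816979110648 ((522.8070068359375, 296.9457092285156), (95.88334655761719, 193.63314819335938), 52.018531799316406)
knob 1004 [0.51863539 0.0776505  0.3549127 ]
top table 0.0007867797197194104
[192 177  49  48 216] 0.08401837894700848 ((531.5965576171875, 293.2498779296875), (94.97359466552734, 174.520751953125), 52.32862854003906)
knob 145 [0.52810851 0.07216405 0.35573618]
```

View pics/w1.png

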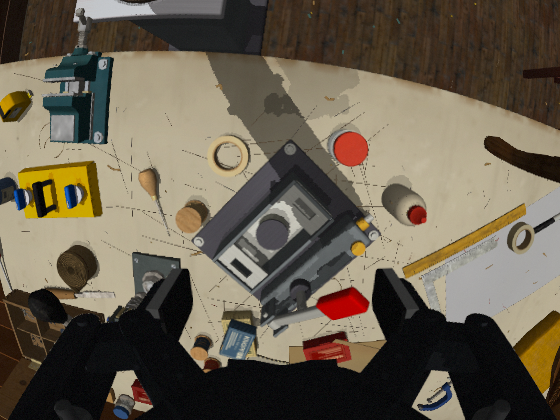

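Call:
carry_out(
  targets=[
    [0,-50,20,0,0,2,100],
    [0,-100,20,0,0,2,100],
    [0,-150,20,0,0,2,100],
    [0,-200,20,0,0,2,100],
    [0,-250,20,0,0,2,100],
    [0,-300,20,0,0,2,100],
    [10,-350,20,0,0,2,100],
    [30,-395,0,0,0,2,100],
    [50,-430,-30,0,0,2,100],
    [70,-460,-60,0,0,2,100],
    [90,-460,-105,0,0,2,100],
    [90,-460,-150,0,0,2,100],
    [90,-460,-150,0,0,2,100],
    [90,-460,-150,0,0,2,100],
  ],
)

```text
time: 3.0
eef_pos: [0.4899, -0.1586, 0.3009]
orientation: [-0.458, -0.538, 0.539, 0.458]
wrist_force: [-0.4, 0.2, 0.6]
width: 0.0853
```

```bash
cat > cov.py <<'E'
from h import *
c=cam('wrist'); save(c,'w2.png')
P=cloud(c,'wrist'); s=r.read_state(); print(s['joint_positions'].round(2),s['eef_pos'],s['orientation'])
hsv=cv2.cvtColor(c['pixels'],cv2.COLOR_RGB2HSV); z=P[...,2]; ok=c['range_z']>0
near=ok&(np.hypot(P[...,0]-.507,P[...,1]+.162)<.15)
ye=near&(cv2.inRange(hsv,(20,120,60),(35,255,255))>0)&(abs(z-.025)<.008)
q=P[ye]; print('sheet',len(q),np.median(q[:,2]),cv2.minAreaRect((q[:,:2]*1000).astype(np.float32)))
bl=near&(cv2.inRange(hsv,(100,120,40),(125,255,255))>0)&(z>.064)&(z<.08)
n,l,st,ce=cv2.connectedComponentsWithStats(bl.astype(np.uint8))
for i in range(1,n):
    if st[i,4]>20: q=P[l==i]; print('wing',len(q),np.median(q,0),cv2.minAreaRect((q[:,:2]*1000).astype(np.float32)))
bk=near&(c['pixels'].max(-1)<60)&(z>.075)&(z<.09)
n,l,st,ce=cv2.connectedComponentsWithStats(bk.astype(np.uint8))
for i in range(1,n):
    if st[i,4]>20: q=P[l==i]; print('handle',len(q),np.median(q,0),cv2.minAreaRect((q[:,:2]*1000).astype(np.float32)))
E
python3 cov.py
```

```text
[-0.39  0.24  0.75  1.8  -0.18  1.17  2.15] [ 0.49067203 -0.15918146  0.3022243 ] [ 0.45859709  0.53901527 -0.53835231 -0.45752383]
sheet 10498 0.027820526731985123 ((506.34100341796875, -168.48614501953125), (106.50059509277344, 205.53150939941406), 8.027819633483887)
wing 349 [ 0.51555737 -0.24116868  0.07031768] ((516.9278564453125, -241.6399383544922), (41.77985382080078, 11.871464729309082), 7.34495210647583)
wing 344 [ 0.49395585 -0.09582551  0.06999184] ((495.9503173828125, -94.6983642578125), (42.81947326660156, 11.181370735168457), 7.766460418701172)
handle 713 [ 0.5055776 -0.1684084  0.0824119] ((506.53997802734375, -168.2367401123047), (69.04377746582031, 12.698659896850586), 7.863772869110107)
```

Call:
carry_out(
  targets=[
    [16,-9,-40,0,0,-1.3,50],
    [16,-9,-80,0,0,-1.3,50],
    [16,-9,-120,0,0,-1.3,50],
    [16,-9,-160,0,0,-1.3,50],
    [16,-9,-190,0,0,-1.3,50],
    [16,-9,-215,0,0,-1.3,50],
    [16,-9,-230,0,0,-1.3,50],
    [16,-9,-230,0,0,-1.3,50],
    [16,-9,-230,0,0,-1.3,0],
    [16,-9,-230,0,0,-1.3,0],
    [16,-9,-230,0,0,-1.3,0],
    [16,-9,-230,0,0,-1.3,0],
    [16,-9,-230,0,0,-1.3,0],
    [16,-9,-230,0,0,-1.3,0],
  ],
  force=60,
)

```text
time: 4.45
eef_pos: [0.5075, -0.1687, 0.0724]
orientation: [0.465, 0.534, -0.532, -0.463]
wrist_force: [-0.8, 0.2, 8.8]
width: 0.0134
```

Call:
carry_out(
  targets=[
    [0,0,10,0,0,0,0],
    [0,0,40,0,0,0,0],
    [0,0,85,0,0,0,0],
    [0,0,130,0,0,0,0],
    [0,0,175,0,0,0,0],
    [-10,0,220,0,0,0,0],
    [-20,0,265,0,0,0,0],
    [-40,0,310,0,0,0,0],
    [-60,0,350,0,0,0,0],
    [-75,0,390,0,0,0,0],
    [-85,10,410,0,0,0,0],
    [-85,50,410,0,0,3,0],
    [-85,95,410,0,0,8,0],
    [-85,140,410,0,0,13,0],
    [-85,185,410,0,0,18,0],
    [-85,230,410,0,0,23,0],
    [-85,275,410,0,0,28,0],
    [-85,320,410,0,0,33,0],
    [-75,365,410,0,0,38,0],
    [-60,410,410,0,0,42,0],
  ],
)

```text
time: 6.45
eef_pos: [0.4448, 0.2423, 0.4815]
orientation: [0.242, 0.665, -0.664, -0.241]
wrist_force: [0.7, -0.7, -3.3]
width: 0.0134
```

Call:
carry_out(
  targets=[
    [15,30,0,0,0,2,0],
    [35,50,-20,0,0,2.1,0],
    [60,56,-50,0,0,2.1,0],
    [76,56,-90,0,0,2.1,0],
    [76,56,-130,0,0,2.1,0],
    [76,56,-170,0,0,2.1,0],
    [76,56,-210,0,0,2.1,0],
    [76,56,-240,0,0,2.1,0],
    [76,56,-260,0,0,2.1,0],
    [76,56,-260,0,0,2.1,0],
    [76,56,-260,0,0,2.1,0],
  ],
)

```text
time: 7.55
eef_pos: [0.5219, 0.2973, 0.2215]
orientation: [-0.231, -0.668, 0.669, 0.23]
wrist_force: [0.2, 0.2, -4.0]
width: 0.0129
```

```bash
python3 - <<'E'
from h import *
c=cam('wrist'); save(c,'w3.png'); P=cloud(c,'wrist'); s=r.read_state(); print(s['joint_positions'].round(2),s['eef_pos'],s['orientation'],s['wrist_force'],s['width'])
hsv=cv2.cvtColor(c['pixels'],cv2.COLOR_RGB2HSV); z=P[...,2]; ok=c['range_z']>0
ye=ok&(cv2.inRange(hsv,(20,120,60),(35,255,255))>0)&(z>.17)&(z<.25)&(np.hypot(P[...,0]-.52,P[...,1]-.3)<.14)
q=P[ye];print(np.percentile(q[:,2],[2,50,98]),cv2.minAreaRect((q[:,:2]*1000).astype(np.float32)))
E
```

```text
[-0.84  0.43  0.33  1.69 -0.16  1.05  2.02] [0.52239317 0.29754295 0.22210626] [ 0.23095453  0.66897658 -0.66802378 -0.2299447 ] [ 0.84195759  1.23334207 -3.64867373] 0.013211026191410923
[0.17316607 0.17672073 0.17811449] ((521.3502807617188, 297.31915283203125), (105.7252426147461, 205.36195373535156), 51.83547592163086)
```

View pics/w3.png

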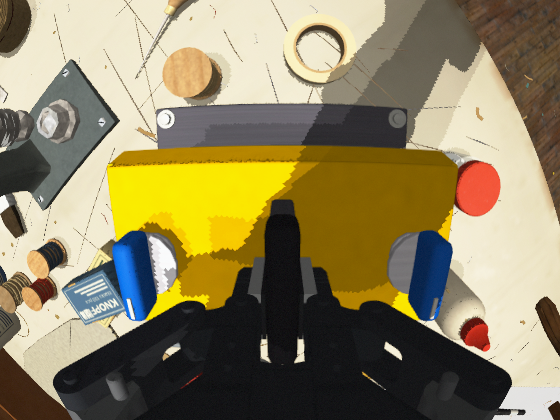

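Call:
carry_out(
  targets=[
    [1,0,-20,0,0,0.1,0],
    [1,0,-40,0,0,0.1,0],
    [1,0,-55,0,0,0.1,0],
    [1,0,-65,0,0,0.1,0],
    [1,0,-74,0,0,0.1,0],
    [1,0,-82,0,0,0.1,0],
    [1,0,-88,0,0,0.1,0],
    [1,0,-91,0,0,0.1,0],
    [1,0,-91,0,0,0.1,0],
    [1,0,-91,0,0,0.1,0],
  ],
)

```text
time: 8.6
eef_pos: [0.5231, 0.2976, 0.133]
orientation: [0.23, 0.67, -0.668, -0.23]
wrist_force: [-12.9, -6.7, 31.3]
width: 0.0135
```

Call:
carry_out(
  targets=[
    [0,0,0,0,0,0,40],
    [0,0,0,0,0,0,40],
    [0,0,0,0,0,0,40],
    [0,0,0,0,0,0,40],
    [0,0,40,0,0,0,40],
    [0,0,80,0,0,0,40],
    [0,0,110,0,0,0,40],
    [0,0,110,0,0,0,40],
    [0,0,110,0,0,0,40],
  ],
)

```text
time: 9.5
eef_pos: [0.5229, 0.2976, 0.2396]
orientation: [0.23, 0.669, -0.668, -0.23]
wrist_force: [-0.1, 0.5, -0.9]
width: 0.0337
```

```bash
cat > st.py <<'E'
from h import *
import sys
c=cam('wrist'); save(c,sys.argv[1]); P=cloud(c,'wrist'); s=r.read_state(); print(s['time'],s['joint_positions'].round(2),s['eef_pos'],s['orientation'],s['wrist_force'],s['width'])
hsv=cv2.cvtColor(c['pixels'],cv2.COLOR_RGB2HSV); z=P[...,2]; ok=c['range_z']>0
near=ok&(np.hypot(P[...,0]-.52,P[...,1]-.3)<.14)
rect=lambda q:[np.round(v,1) for v in cv2.minAreaRect((q[:,:2]*1000).astype(np.float32))]
ye=near&(cv2.inRange(hsv,(20,120,40),(35,255,255))>0)&(z>.075)&(z<.1)
q=P[ye];A=np.c_[q[:,:2],np.ones(len(q))];print('sheet',np.percentile(q[:,2],[2,50,98]),rect(q),'tilt',np.linalg.lstsq(A,q[:,2],rcond=None)[0][:2])
bl=near&(cv2.inRange(hsv,(100,120,40),(125,255,255))>0)&(z>.1)
n,l,_,_=cv2.connectedComponentsWithStats(bl.astype(np.uint8))
for i in range(1,n):
    q=P[l==i]
    if len(q)>60: t=np.percentile(q[:,2],90); q=q[q[:,2]>t-.006]; print('wing',len(q),t,rect(q))
E
python3 st.py w4.png
```

```text
9.55 [-0.84  0.41  0.34  1.67 -0.15  1.09  2.02] [0.52235355 0.29731743 0.2385555 ] [-0.22950418 -0.66848768  0.66900126  0.2299769 ] [-0.3067726   0.15282455 -1.09248854] 0.03415520816539794
sheet [0.0801799  0.08856892 0.09002361] [array([522.1, 296.8]), array([107.2, 205.8]), np.float64(52.2)] tilt [0.00988216 0.01072159]
wing 721 0.13198379266516008 [array([580.9, 251.9]), array([42. , 11.8]), np.float64(52.4)]
wing 703 0.13184257009311653 [array([463.9, 343.2]), array([41.8, 11.5]), np.float64(52.0)]
```

View pics/w4.png

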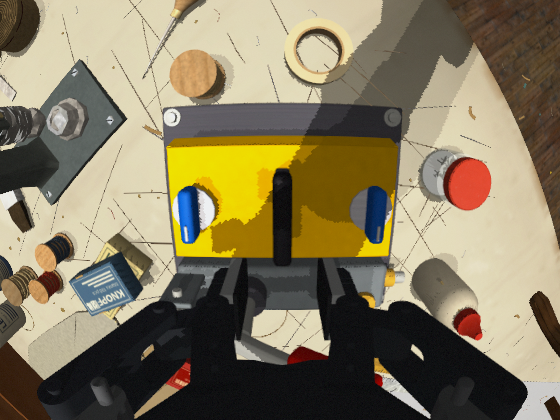

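Call:
carry_out(
  targets=[
    [-30,23,0,0,0,0,40],
    [-58,46,0,0,0,0,40],
    [-58,46,-40,0,0,0,40],
    [-58,46,-75,0,0,0,40],
    [-58,46,-98,0,0,0,40],
    [-58,46,-109,0,0,0,40],
    [-58,46,-109,0,0,0,40],
    [-58,46,-109,0,0,0,0],
    [-58,46,-109,0,0,0,0],
    [-58,46,-109,0,0,0,0],
    [-58,46,-109,0,0,0,0],
  ],
  force=60,
)

```text
time: 10.65
eef_pos: [0.4654, 0.3437, 0.1314]
orientation: [0.23, 0.669, -0.668, -0.23]
wrist_force: [-0.4, -0.5, 4.2]
width: 0.0105
```

Call:
carry_out(
  targets=[
    [0,0,-6,0,0,0,0],
    [0,0,-12,0,0,0,0],
    [0,0,-15,0,0,0,0],
    [0,0,-15,0,0,0,0],
  ],
)

```text
time: 11.05
eef_pos: [0.4655, 0.3438, 0.1173]
orientation: [0.23, 0.669, -0.668, -0.23]
wrist_force: [-3.6, -3.0, 17.7]
width: 0.0105
```

Call:
carry_out(
  targets=[
    [0,0,-1,0,0,-4,0],
    [0,0,-1,0,0,-12,0],
    [0,0,-1,0,0,-20,0],
    [0,0,-1,0,0,-28,0],
    [0,0,-1,0,0,-36,0],
    [0,0,-1,0,0,-44,0],
    [0,0,-1,0,0,-52,0],
    [0,0,-1,0,0,-60,0],
    [0,0,-1,0,0,-68,0],
    [0,0,-1,0,0,-76,0],
    [0,0,-1,0,0,-84,0],
    [0,0,-1,0,0,-91,0],
    [0,0,-1,0,0,-91,0],
    [0,0,-1,0,0,-91,0],
  ],
)

```text
time: 12.45
eef_pos: [0.4657, 0.3433, 0.1173]
orientation: [-0.638, -0.305, 0.304, 0.639]
wrist_force: [-8.4, -6.3, 31.7]
width: 0.0105
```

```bash
python3 - <<'E'
from h import *
from scipy.spatial.transform import Rotation as Ro
s=r.read_state();print(s['joint_positions'].round(2),s['torque'],s['wrist_force'],s['eef_pos']);R=Ro.from_quat(s['orientation']).as_matrix();print(np.degrees(np.arctan2(R[1,0],R[0,0])))
E
```

```text
[-1.22  0.59  0.72  1.88 -0.51  0.86  0.65] [-1.54004086  1.72437899 -0.04953482] [-8.3934061  -6.2905352  31.71316468] [0.46565    0.34330879 0.11726333]
51.025753298312516
```

Call:
carry_out(
  targets=[
    [0,0,3,0,0,0,0],
    [0,0,6,0,0,0,0],
    [0,0,6,0,0,0,40],
    [0,0,6,0,0,0,40],
    [0,0,6,0,0,0,40],
    [0,0,40,0,0,0,40],
    [0,0,80,0,0,8,40],
    [20,-20,125,0,0,16,40],
    [40,-36,125,0,0,24,40],
    [58,-46,125,0,0,32,40],
    [58,-46,125,0,0,40,40],
    [58,-46,125,0,0,48,40],
    [58,-46,125,0,0,56,40],
    [58,-46,125,0,0,64,40],
    [58,-46,125,0,0,72,40],
    [58,-46,125,0,0,80,40],
    [58,-46,125,0,0,88,40],
    [58,-46,125,0,0,91,40],
    [58,-46,125,0,0,91,40],
    [58,-46,125,0,0,91,40],
  ],
)

```text
time: 14.45
eef_pos: [0.5227, 0.2974, 0.2391]
orientation: [-0.23, -0.668, 0.669, 0.231]
wrist_force: [-0.4, 0.1, -0.5]
width: 0.0341
```

```bash
python3 st.py w5.png
```

```text
14.5 [-0.9   0.42  0.41  1.67 -0.18  1.09  2.05] [0.52264447 0.29739284 0.23911648] [-0.2302944  -0.668427    0.66861446  0.23048761] [-0.72448962 -0.90951018 -0.63563816] 0.034276576400709295
sheet [0.08002851 0.08856445 0.0900201 ] [array([523.4, 295.9]), array([107.3, 206. ]), np.float64(51.9)] tilt [0.00976938 0.01080764]
wing 711 0.13196580389011275 [array([581.7, 251.2]), array([42.2, 11.3]), np.float64(52.0)]
wing 668 0.12481302601617583 [array([464.9, 342.6]), array([11.7, 42.3]), np.float64(50.6)]
```

Call:
carry_out(
  targets=[
    [30,-23,0,0,0,0,40],
    [59,-46,0,0,0,0,40],
    [59,-46,-40,0,0,0,40],
    [59,-46,-75,0,0,0,40],
    [59,-46,-98,0,0,0,40],
    [59,-46,-108,0,0,0,40],
    [59,-46,-108,0,0,0,40],
    [59,-46,-108,0,0,0,0],
    [59,-46,-108,0,0,0,0],
    [59,-46,-108,0,0,0,0],
    [59,-46,-108,0,0,0,0],
    [59,-46,-114,0,0,0,0],
    [59,-46,-120,0,0,0,0],
    [59,-46,-124,0,0,0,0],
    [59,-46,-124,0,0,0,0],
  ],
)

```text
time: 16.0
eef_pos: [0.5832, 0.2516, 0.1189]
orientation: [0.231, 0.67, -0.667, -0.229]
wrist_force: [-5.2, -3.9, 26.1]
width: 0.0104
```

Call:
carry_out(
  targets=[
    [0,0,-1,0,0,-4,0],
    [0,0,-1,0,0,-12,0],
    [0,0,-1,0,0,-20,0],
    [0,0,-1,0,0,-28,0],
    [0,0,-1,0,0,-36,0],
    [0,0,-1,0,0,-44,0],
    [0,0,-1,0,0,-52,0],
    [0,0,-1,0,0,-60,0],
    [0,0,-1,0,0,-68,0],
    [0,0,-1,0,0,-76,0],
    [0,0,-1,0,0,-84,0],
    [0,0,-1,0,0,-91,0],
    [0,0,-1,0,0,-91,0],
    [0,0,-1,0,0,-91,0],
  ],
)

```text
time: 17.4
eef_pos: [0.5834, 0.2515, 0.1188]
orientation: [-0.638, -0.306, 0.303, 0.639]
wrist_force: [-9.9, -2.7, 37.1]
width: 0.0102
```

Call:
carry_out(
  targets=[
    [0,0,3,0,0,0,0],
    [0,0,6,0,0,0,0],
    [0,0,6,0,0,0,40],
    [0,0,6,0,0,0,40],
    [0,0,6,0,0,0,40],
    [0,0,40,0,0,0,40],
    [-10,10,80,0,0,8,40],
    [-30,20,125,0,0,16,40],
    [-45,36,160,0,0,24,40],
    [-60,46,160,0,0,32,40],
    [-60,46,160,0,0,40,40],
    [-60,46,160,0,0,48,20],
    [-60,46,160,0,0,56,0],
    [-60,46,160,0,0,64,0],
    [-60,46,160,0,0,72,0],
    [-60,46,160,0,0,80,0],
    [-60,46,160,0,0,88,0],
    [-60,46,160,0,0,91,0],
    [-60,46,160,0,0,91,0],
    [-60,46,160,0,0,91,0],
  ],
)

```text
time: 19.4
eef_pos: [0.5216, 0.2974, 0.2741]
orientation: [-0.23, -0.668, 0.669, 0.231]
wrist_force: [-0.2, -0.8, 0.5]
width: 0.0001
```

```bash
python3 st.py w6.png; python3 - <<'E'
from h import *
c=load('wrist');P=cloud(c,'wrist');hsv=cv2.cvtColor(c['pixels'],cv2.COLOR_RGB2HSV)
for n,m in(('red',cv2.inRange(hsv,(0,150,40),(6,255,255))>0),):
    m=m&(c['range_z']>0)&(P[...,2]>.16)&(P[...,2]<.28)
    q=P[m];print(len(q)); 
    if len(q): print(np.median(q,0),q.min(0),q.max(0),cv2.minAreaRect((q[:,:2]*1000).astype(np.float32)))
y=np.radians(52);R=np.array([[np.cos(y),-np.sin(y)],[np.sin(y),np.cos(y)]])
for a in(0,.31,.62):
    t=.6-a; Y=-.1+.165*np.cos(t)-.01*np.sin(t); Z=.105+.165*np.sin(t)+.01*np.cos(t)
    print(a,np.array([.5227,.2968])+R@[.105,Y],Z)
E
```

```text
19.45 [-0.98  0.4   0.53  1.63 -0.22  1.17  2.08] [0.52161719 0.29738677 0.2741111 ] [-0.23026353 -0.66840608  0.66865337  0.23046623] [-0.38765572 -0.24697436 -0.53118778] -5.752531869985995e-05
sheet [0.08004785 0.08857377 0.09010339] [array([522.9, 296.1]), array([107.4, 205.6]), np.float64(51.9)] tilt [0.00958889 0.01061034]
wing 546 0.12496092990621879 [array([581.9, 251.7]), array([12.2, 42.2]), np.float64(50.3)]
wing 558 0.12467647982407515 [array([464.8, 342.8]), array([11.7, 42.5]), np.float64(51.2)]
35
[0.58775013 0.39221312 0.18789621] [0.52327289 0.38004852 0.18627298] [0.59265432 0.40728513 0.21311163] ((556.833984375, 393.0724792480469), (18.690370559692383, 70.26266479492188), 81.72692108154297)
0 [0.56328337 0.39833971] 0.20641936425927762
0.31 [0.5438063  0.41355687] 0.1617645558974248
0.62 [0.53599217 0.41966193] 0.11169822006226582
```

View pics/w6.png

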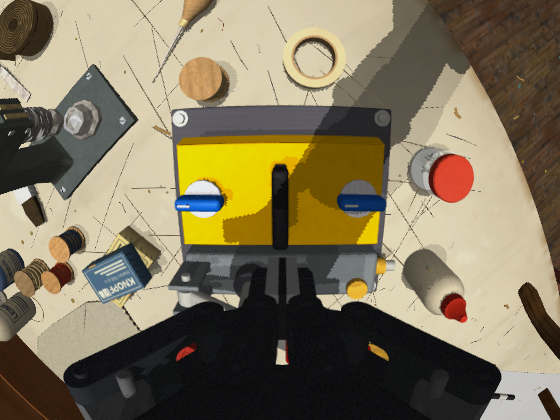

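Call:
carry_out(
  targets=[
    [15,40,0,0,0,0,0],
    [30,75,0,0,0,0,0],
    [41,101,0,0,0,0,0],
    [41,101,-30,0,0,0,0],
    [38,103,-48,0,0,0,0],
    [31,109,-70,0,0,0,0],
    [22,116,-93,0,0,0,0],
    [18,119,-115,0,0,0,0],
    [15,122,-135,0,0,0,0],
    [14,122,-144,0,0,0,0],
    [14,122,-144,0,0,0,0],
  ],
)

```text
time: 20.55
eef_pos: [0.5365, 0.4193, 0.1312]
orientation: [0.231, 0.669, -0.668, -0.23]
wrist_force: [-0.9, -2.8, 9.0]
width: 0.0003
```

```bash
python3 - <<'E'
from h import *
c=cam('scene'); im=cv2.resize(c['pixels'][140:300,150:350],None,fx=4,fy=3.75); cv2.imwrite('pics/s2.png',im[...,::-1])
P=cloud(c,'scene');hsv=cv2.cvtColor(c['pixels'],cv2.COLOR_RGB2HSV)
m=(cv2.inRange(hsv,(0,150,40),(6,255,255))>0)&(c['range_z']>0)&(np.hypot(P[...,0]-.54,P[...,1]-.42)<.09)
q=P[m];print(len(q),q.mean(0),q.min(0),q.max(0)); print(r.read_state()['wrist_force'])
E
```

```text
103 [0.52853088 0.40412268 0.10731679] [0.49651849 0.38074893 0.09646465] [0.56271149 0.43571035 0.11634577]
[-0.05547771 -1.92359546  8.80686392]
```

View pics/s2.png

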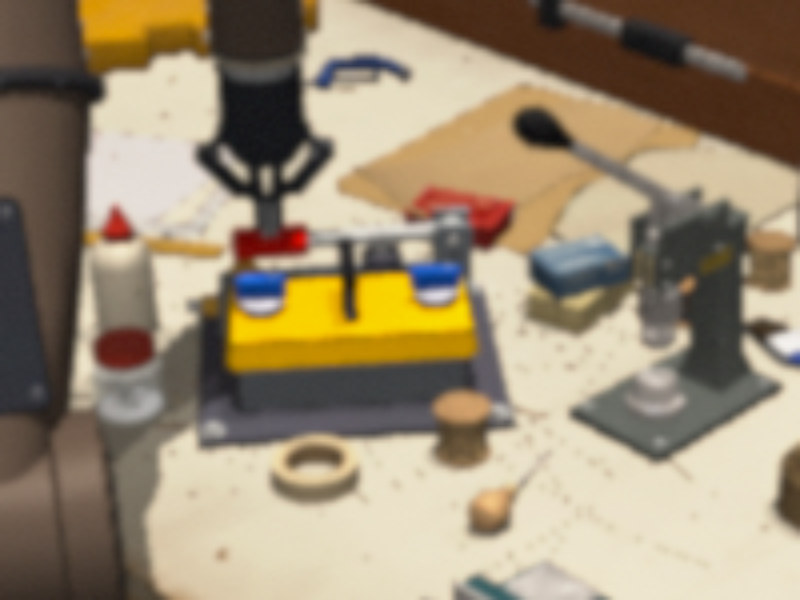

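Call:
carry_out(
  targets=[
    [4,-3,29,0,0,0,0],
    [8,-6,51,0,0,0,0],
    [17,-13,74,0,0,0,0],
    [24,-19,96,0,0,0,0],
    [27,-21,135,0,0,0,0],
    [27,-21,135,0,0,0,0],
    [27,-21,135,0,0,0,0],
    [27,-21,135,0,0,0,0],
    [27,-21,110,0,0,0,0],
    [24,-19,96,0,0,0,0],
    [17,-13,74,0,0,0,0],
    [8,-6,51,0,0,0,0],
    [4,-3,29,0,0,0,0],
    [1,0,9,0,0,0,0],
    [0,0,-1,0,0,0,0],
    [0,0,-1,0,0,0,0],
    [0,0,-1,0,0,0,0],
  ],
)

```text
time: 22.3
eef_pos: [0.5359, 0.4192, 0.1305]
orientation: [0.23, 0.669, -0.669, -0.23]
wrist_force: [-2.8, -3.2, 16.5]
width: 0.0001
```

Call:
carry_out(
  targets=[
    [4,-3,29,0,0,0,0],
    [8,-6,51,0,0,0,0],
    [17,-13,74,0,0,0,0],
    [24,-19,96,0,0,0,0],
    [27,-21,135,0,0,0,0],
    [27,-21,135,0,0,0,0],
    [27,-21,135,0,0,0,0],
    [27,-21,135,0,0,0,0],
    [27,-21,110,0,0,0,0],
    [24,-19,96,0,0,0,0],
    [17,-13,74,0,0,0,0],
    [8,-6,51,0,0,0,0],
    [4,-3,29,0,0,0,0],
    [1,0,9,0,0,0,0],
    [0,0,-1,0,0,0,0],
    [0,0,-1,0,0,0,0],
    [0,0,-1,0,0,0,0],
  ],
)

```text
time: 24.0
eef_pos: [0.5359, 0.419, 0.1302]
orientation: [0.23, 0.669, -0.669, -0.23]
wrist_force: [-5.1, -5.6, 23.8]
width: -0.0002
```

Call:
carry_out(
  targets=[
    [4,-3,29,0,0,0,0],
    [8,-6,51,0,0,0,0],
    [17,-13,74,0,0,0,0],
    [24,-19,96,0,0,0,0],
    [27,-21,135,0,0,0,0],
    [27,-21,170,0,0,0,0],
    [10,-50,200,0,0,0,0],
    [-10,-90,200,0,0,0,0],
    [-30,-125,200,0,0,0,0],
    [-50,-125,200,0,0,0,0],
    [-80,-125,200,0,0,0,0],
    [-80,-125,200,0,0,0,0],
    [-80,-125,200,0,0,0,0],
  ],
)

```text
time: 25.3
eef_pos: [0.4548, 0.2949, 0.3278]
orientation: [-0.229, -0.669, 0.669, 0.23]
wrist_force: [0.2, 0.2, 0.6]
width: -0.0001
```

```bash
python3 st.py w7.png; python3 - <<'E'
from h import *
c=cam('scene'); im=cv2.resize(c['pixels'][140:300,150:350],None,fx=4,fy=3.75); cv2.imwrite('pics/s3.png',im[...,::-1])
P=cloud(c,'scene');hsv=cv2.cvtColor(c['pixels'],cv2.COLOR_RGB2HSV)
m=(cv2.inRange(hsv,(0,150,40),(6,255,255))>0)&(c['range_z']>0)&(np.hypot(P[...,0]-.55,P[...,1]-.41)<.09)
q=P[m];print(len(q),q.mean(0),q.min(0),q.max(0)); print(r.read_state()['wrist_force'])
E
```

```text
25.35 [-1.1   0.25  0.54  1.69 -0.14  1.24  1.96] [0.45559888 0.29472708 0.327872  ] [-0.22938465 -0.66860075  0.66906126  0.22959256] [ 0.19124608 -0.43191164  0.61882231] 3.369681599868727e-05
sheet [0.07876709 0.08853489 0.09012533] [array([522. , 296.8]), array([107.5, 207.5]), np.float64(52.1)] tilt [0.01272187 0.0125169 ]
wing 327 0.12484988827284019 [array([581.7, 251.2]), array([11.6, 42. ]), np.float64(49.3)]
wing 364 0.1247948118348474 [array([463.9, 342.8]), array([10.6, 41.2]), np.float64(51.9)]
123 [0.5520348  0.38923094 0.20479388] [0.5248454  0.36296454 0.18137777] [0.58260784 0.42430968 0.22627238]
[-0.84608466  1.16183536 -0.24817011]
```

View pics/s3.png

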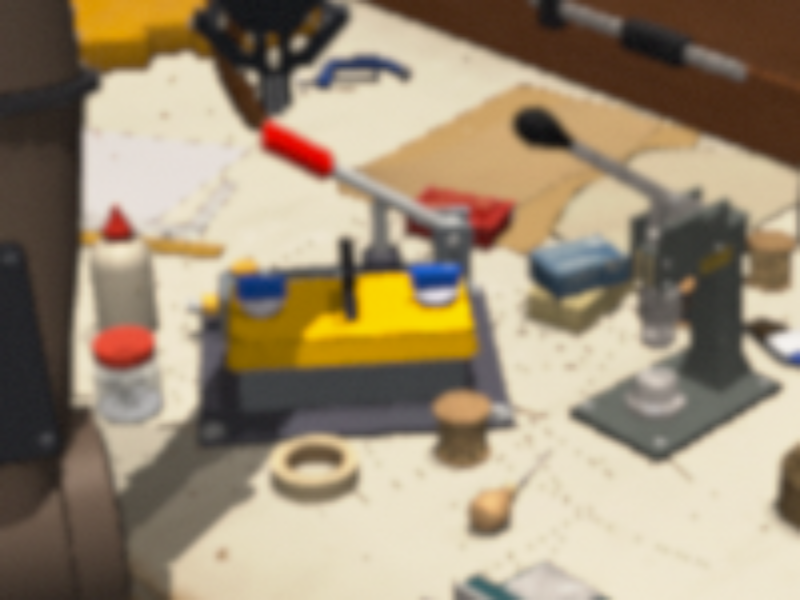

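```bash
python3 -c "
from rig import r; print(r.finish_job())"
```

```text
the job is handed in; nothing more can be done
None
```

I seated the cover, locked both studs, pumped the lever three times, and handed the job in at about 25 s of the 72 s allowed. `finish_job` gave no verdict.

- **Cover:** The last wrist-camera check put its centre at about (522, 297) mm. The opening measured (523, 297) mm, and the yaw agreed to about 0.1°. The wing-top height before the studs were pushed matched a fully seated cover, and the cover had not moved since. A rough plane fit to the depth points suggested up to 0.018 rad of tilt, inside the 0.05 limit. That fit also includes points on the skirt's edge, so it is not a clean reading.
- **Studs:** Both wings are turned about 90° and sit about 7 mm lower than before, within the 5 to 9.5 mm lock range.
- **Lever:** I checked stroke 1 with the camera: the paddle was level at its stop. For strokes 2 and 3 I relied on the arm reaching the same height, with 16 and 24 N on the tool. After the last stroke the camera showed the lever fully up, with the paddle at about 0.205 m. I took no picture of the lever between strokes; each time the tool stayed clear for about half a second while it rose.
- **Surroundings:** In the last scene crop the glue bottle, jar, tape and spool stand where they were. The webbing roll and small bottle were outside that crop, so I did not recheck them; the arm only passed well above or clear of them. The gripper ended clear of everything, with wrist force near zero.

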